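Shut the tab-locked air valve

TASK

Shut off the bench air supply: squeeze the two yellow tabs of the red valve cap together to free it, turn the cap clockwise (seen from above) out of its open position, and go on until both tabs spring fully out again into the shut position, which you must find by feel. The tabs are thin plastic, so handle the cap gently; leave it locked, let go, and do not shift the other things on the bench.

Things in the scene. Friction and masses are not known exactly. Their poses are not given: they have to be found in the camera images.
- valve_axis (a point): Point on the vertical turning axis of the shut-off valve, at the underside of its red cap, 147 mm above the bench. The frame is the valve body's. The valve is bolted down: foot 110 x 100 mm, aluminium body; gauge and yellow mark on its -x side, brass ports on its y sides. The cap is a red disc 94 mm across, its top 155 mm above the bench.
- cap_bar (a point): Centre of the red finger bar on the cap, on the turning axis, 182 mm above the bench. The frame turns with the cap. The bar is 34 mm long along y, 16 mm thick along x, its top 202 mm above the bench. When not locked, the cap can also be turned by this bar, against 0.1 to 0.2 N m; grip it below 60 N. The cap breaks above 140 N from both fingers together, as when forced against a block.
- tab_l_pad (a point): Centre of the outer face of the yellow tab on the cap's +y side, 177 mm above the bench. Flat upright tab, 26 mm wide along the cap's x, 6 mm thick, from 156 to 195 mm above the bench. The two outer faces are 66 mm apart when sprung out, 50 mm when fully in. A tab's inner face is 10 mm from the bar's end, 2 mm when in. The tab breaks above 60 N.
- tab_r_pad (a point): The same for the yellow tab on the cap's -y side.
- cap (a joint): Turn of the cap, rad, growing clockwise from above. Near 0: open, and blocked (play 0.05) unless both tabs are 4 mm in. Past 0.4 the tabs, let go, rest on a ring; the cap stays put and turns without squeezing. Shut is somewhere from 1.45 to 2.05, unseen, new each time: there let-go tabs snap out and block it both ways (play 0.05). Tabs held in pass over it. End stop 2.35.
- tab_l (a joint): How far the tab on the cap's +y side is pushed in, m: 0 sprung out (locked), 0.008 fully in, about 0.003 when it rests on the ring between the two positions. Its spring takes 5 N to start and 11 N to be fully in.
- tab_r (a joint): The same for the tab on the cap's -y side.
- regulator: Pressure regulator, bystander, bolted down: foot 100 x 90 mm, aluminium body, blue round knob, 112 mm high. Origin under its centre.
- impact_wrench: Steel air impact wrench lying on the bench, bystander, about 150 x 180 x 66 mm; origin under the barrel.
- socket_tray: Black tray of sockets, bystander, 110 x 180 x 35 mm; origin under its centre.
- spanner: Steel spanner lying flat, bystander, 200 mm long along its x.

How it is judged:
On the way:
1. both tabs squeezed in and the cap turned out of its open position (value of joint cap above 0.25 rad and value of joint each of tab_l, tab_r above 0.002 m), for 0.1 s.
At the end, for the whole second after the job is handed in: The cap is turned more than 1.35 rad clockwise from its open position and at rest, and both tabs have sprung out to within 1.5 mm, which is only possible in the shut position (value of joint cap above 1.35 rad and value of joint each of tab_l, tab_r below 0.0015 m and velocity of joint cap between -0.05 and 0.05 rad/s); the robot touches nothing.
It fails at once if a tab is pressed with more than 60 N, or the whole cap by both fingers with more than 140 N in all (contact force between the fingers and tab_l above 60 N or contact force between the fingers and tab_r above 60 N or contact force between the fingers and cap above 140 N).
It fails at once if a bystander is shifted by more than 20 mm (distance of any of impact_wrench, socket_tray, spanner from where it was at the start of the episode above 0.02 m).
It also fails if it takes over 56 s, if anything falls off the work surface, if the arm or the gripper's body presses on something with over 40 N, if the wrist force passes 120 N, or if a joint passes its speed limit or range.

ROBOT

A 6-joint arm with a two-finger parallel gripper is mounted at the origin on the work surface. World frame = base frame: x ahead of the robot, y to its left, z up, the work surface at z = 0. Lengths are in m, angles in rad, forces in N, time in s.
With the tool pointing down it reaches from about 0.325 to 0.775 m from the base axis. Payload 5.5 kg.
Tool frame: the origin (TCP) lies at the very end of the fingers, on their centre line; the grasp point (between the pads) lies 19 mm behind it; z points along the fingers, y is the line along which they close (so a half turn about z gives the same grasp; the last joint's range is limited). The gripper opens to 88 mm and grips with 3 to 60 N. Pads are 20 mm wide; open, the fingers measure 115 mm over their backs; the gripper's body (75 mm by 178 mm) begins 61 mm behind the grasp point.
Start: joints at [1.163, 0.091, 1.231, -0, 1.82, -0.057], TCP at [0.206, 0.563, 0.223] pointing down, gripper open.
Joint ranges: [-2.87, 2.87], [-0.86, 2.18], [0.17, 2.46], [-1.51, 4.65], [0.06, 2.69], [-2.65, 2.65]. Speed limits (rad/s): [2.57, 2.57, 3.01, 3.14, 3.14, 3.14].

INTERFACE

Orientations are given as a rotation vector (axis times angle).
In Python, from plant import env, camera, get_calibration, look_for gives the robot as it stands.
- The arm moves only by the tool servo_tool, never from a script. Its arguments are lists of equal length, an entry for each row: "gripper": the closure, from -1 (fully open) to 1 (shut), so that 0 is half open; "offset": the shift along the world's x, y, z in mm, a list of three; "angular": the turn, a rotation vector about the world's x, y, z in degrees, a list of three. A call has 1 to 20 rows; each row shifts and turns the commanded pose from where the row before left it; what a row does not reach is not made up. A row lasts 1/12 s, in which the tool goes at most 41.7 mm and 7.16 degrees, less where a joint would pass 70% of its speed; a pose out of reach is approached as far as the arm can. A call with a gripper value outside its range is refused whole. The fingers move at their own pace and stop on an object; "squeeze" is the grip in N (left out, the last holds). Time passes only in rows, so rows that do not move let the fingers close. It gives the time, the measured TCP pose, the force, the opening and the grip force at its end, in the units of the state.
- env.get_state(): the state, without advancing time (a new reading comes with each control period).
- camera(name): name is "scene" or "top" or "wrist"; returns the picture (400x640x3 uint8, red, green, blue); there is no depth.
- get_calibration(name): a dict with "fx", "fy", "cx", "cy" (pixels), "dist" ([k1, k2, p1, p2, k3] as OpenCV has them; the pictures are not rectified), "extrinsics" (4x4, takes a point from camera to world coordinates). Camera axes: x right, y down, z forward; pixel columns grow to the right and rows downward; lengths in m; the calibration is good to about 2 mm. A picture is of the moment at which its call begins: read the wrist's pose just before it. get_calibration takes no time and is no camera call; for the wrist camera it gives the pose at the moment of the call.
- env.job_done(): hands the job in; it is judged then, once.
Trained networks look in the newest picture that a camera, given by its name, has taken for a name from the list of things; names that differ only in an ending like _2 or _b are one class to them, and where a whole thing is asked for, a point or a joint stands for the part that bears it (a point fixed in the world has none). Each returns a list of dicts, best first, with "confidence" (0 to 1); they miss things now and then, are a little off and sometimes report something else, mostly with a low value. They report only what shows in the picture. A call takes as long as a camera call.
- look_for(camera, query): "centre" ([column, row] in pixels, amid what is visible of it).
The state is a dict: "time_s": time; "joints": joint angles; "qd": joint speeds; "joint_torque": joint torques, N m; "ee_pos": TCP position; "tcp_rot": TCP orientation; "contact_force": force on the tool from outside, world axes, zero at the start; "wrist_torque": the same for the moment, N m; "gripper_width": finger opening in m; "finger_force": force on a finger pad.
Only numpy, scipy, OpenCV 4.12 (cv2) and the standard library are available. Lean on these libraries where they do the work, as an engineer would, in place of code of your own. Each camera call takes 0.05 s, during which the arm holds its last target. There are 200 camera calls.

## Working session

There is one attempt and no reset: what is moved stays moved. The work goes in short steps, Python scripts to look and compute and a tool call to move; the robot and the scene stay as the last step left them, time stands still between calls to the robot, and variables do not carry over. Pictures are saved under pics/ and viewed, at most 10 in all, crops included, and the job is handed in when it is done.

Besides the shell and the picture viewer there is one more tool, called as name(argument=value, ...), one argument or row to a line, values as JSON. servo_tool: Moves the arm, as the interface text tells. Its arguments: {"type":"object","properties":{"gripper":{"type":"array","items":{"type":"number"}},"offset":{"type":"array","items":{"type":"array","items":{"type":"number"}}},"angular":{"type":"array","items":{"type":"array","items":{"type":"number"}}},"squeeze":{"type":"number"}},"required":["gripper","offset","angular"]}

```bash
mkdir -p pics
cat > h.py <<'E'
import numpy as np, cv2
from plant import env, camera, get_calibration, look_for
def px2w(name,uv,z,c=None):
    c=c or get_calibration(name)
    K=np.array([[c["fx"],0,c["cx"]],[0,c["fy"],c["cy"]],[0,0,1]])
    n=cv2.undistortPoints(np.array([[uv]],float),K,np.array(c["dist"],float))[0,0]
    T=np.array(c["extrinsics"]);d=T[:3,:3]@[n[0],n[1],1];o=T[:3,3]
    return o+d*(z-o[2])/d[2]
def save(name,f):
    im=camera(name);cv2.imwrite("pics/"+f,im[:,:,::-1]);return im
E
python3 - <<'E'
from h import *
a=save("scene","s0.png");b=save("top","t0.png")
cv2.imwrite("pics/both.png",cv2.resize(np.vstack([a,b])[:,:,::-1],None,fx=.75,fy=.75))
for q,z in [("valve_axis",.147),("cap_bar",.202),("tab_l_pad",.177),("tab_r_pad",.177)]:
  for cam in("top","scene"):
    for r in look_for(cam,q)[:2]: print(cam,q,np.round(r["centre"]),round(r["confidence"],2),px2w(cam,r["centre"],z).round(3))
s=env.get_state();print(s["time_s"],s["ee_pos"],s["tcp_rot"],s["gripper_width"])
E
```

```text
top valve_axis [363. 210.] 0.6 [ 0.509 -0.107  0.147]
scene valve_axis [279. 201.] 0.97 [ 0.55  -0.083  0.147]
top cap_bar [362. 208.] 0.76 [ 0.505 -0.1    0.202]
scene cap_bar [275. 183.] 0.85 [ 0.533 -0.091  0.202]
scene tab_l_pad [287. 173.] 0.53 [ 0.481 -0.074  0.177]
scene tab_r_pad [289. 178.] 0.29 [ 0.496 -0.067  0.177]
0.5 [0.20619271 0.56346103 0.22261947] [-5.48280194e-01 -3.09335389e+00  4.45412891e-05] 0.08798776598347342
```

View pics/both.png

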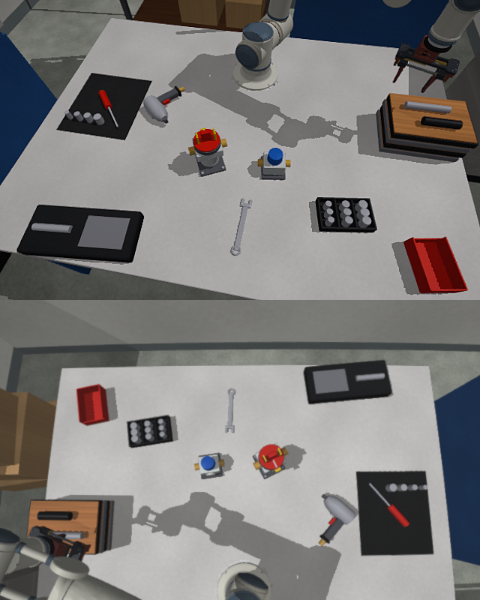

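The scene view shows the valve (red cap) at about (278,190) px, between the wrench and the regulator. In the top view it is at (362,210) px. I'll move above it for a wrist view and take a zoomed crop from the top camera.

servo_tool(
  gripper=[-1,-1,-1,-1,-1,-1,-1,-1,-1,-1,-1,-1,-1,-1,-1,-1,-1,-1,-1,-1],
  offset=[
    [0,0,40],
    [0,0,40],
    [10,-20,30],
    [16,-36,10],
    [16,-36,10],
    [16,-36,10],
    [16,-36,10],
    [16,-36,10],
    [16,-36,0],
    [16,-36,0],
    [16,-36,0],
    [16,-36,0],
    [16,-36,0],
    [16,-36,0],
    [16,-36,0],
    [16,-36,0],
    [16,-36,0],
    [16,-36,0],
    [16,-36,0],
    [8,-20,0],
  ],
  angular=[
    [0,0,0],
    [0,0,0],
    [0,0,0],
    [0,0,0],
    [0,0,0],
    [0,0,0],
    [0,0,0],
    [0,0,0],
    [0,0,0],
    [0,0,0],
    [0,0,0],
    [0,0,0],
    [0,0,0],
    [0,0,0],
    [0,0,0],
    [0,0,0],
    [0,0,0],
    [0,0,0],
    [0,0,0],
    [0,0,0],
  ],
)

```text
time_s: 2.17
ee_pos: [0.4811, -0.0561, 0.3818]
tcp_rot: [-0.553, -3.092, 0.001]
contact_force: [1.0, 0.9, 0.1]
gripper_width: 0.0883
finger_force: 0.0
```

Run:
```python
from h import *
s=env.get_state();print(s["time_s"],s["ee_pos"],s["joints"],s["tcp_rot"])
w=save("wrist","w1.png");c=get_calibration("wrist");print(np.round(c["extrinsics"],3),c["fx"])
b=cv2.imread("pics/t0.png")[170:250,310:410]
wb=w[:,:,::-1]
cv2.imwrite("pics/c1.png",np.hstack([cv2.resize(wb,(480,300)),cv2.resize(b,(320,300),interpolation=cv2.INTER_CUBIC)]))
for q,z in [("valve_axis",.147),("cap_bar",.202),("tab_l_pad",.195),("tab_r_pad",.195)]:
    for r in look_for("wrist",q)[:2]: print(q,np.round(r["centre"]),round(r["confidence"],2),px2w("wrist",r["centre"],z,c).round(4))
```

```text
2.1667 [ 0.48106742 -0.05605965  0.38183403] [-1.85687690e-01 -1.22205752e-01  1.15276827e+00 -9.35369467e-04
  2.11170045e+00 -1.40318315e+00] [-5.52706962e-01 -3.09190253e+00  1.24994338e-03]
[[ 0.347  0.91   0.228  0.419]
 [ 0.938 -0.337 -0.086 -0.036]
 [-0.001  0.243 -0.97   0.543]
 [ 0.     0.     0.     1.   ]] 302.07485279392597
valve_axis [296. 198.] 0.68 [ 0.4985 -0.0968  0.147 ]
cap_bar [293. 206.] 0.9 [ 0.4957 -0.0946  0.202 ]
tab_l_pad [307. 199.] 0.62 [ 0.4949 -0.0768  0.195 ]
tab_r_pad [276. 233.] 0.77 [ 0.5222 -0.1274  0.195 ]
tab_r_pad [295. 197.] 0.51 [ 0.4885 -0.0894  0.195 ]
```

View pics/c1.png

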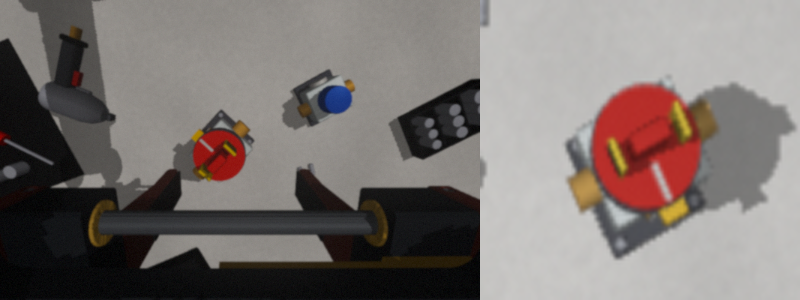

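The wrist view shows the cap disc at about full-resolution (292,206) px, with its tabs at (307,199) and (276,233). In the top crop the white cap line points towards the yellow mark on the body. Next I'll measure it by colour.

```bash
cat >> h.py <<'E'
from scipy.optimize import least_squares
def cap(name,im,c):
    h=cv2.cvtColor(np.ascontiguousarray(im),cv2.COLOR_RGB2HSV).astype(int)
    H,S,V=h[...,0],h[...,1],h[...,2]
    red=((H<8)|(H>172))&(S>150)&(V>60)
    n,l,st,ce=cv2.connectedComponentsWithStats(red.astype(np.uint8))
    k=max(range(1,n),key=lambda i:px_ok(name,ce[i],c)*st[i,4])
    m=(l==k)
    x,y,w,hh=st[k,:4];box=np.zeros_like(m);box[y-6:y+hh+6,x-6:x+w+6]=1
    yel=(H>18)&(H<34)&(S>130)&(V>80)&box
    mm=cv2.morphologyEx((m|yel&0).astype(np.uint8),cv2.MORPH_CLOSE,np.ones((9,9)))
    ct=max(cv2.findContours(mm,0,1)[0],key=cv2.contourArea)[:,0]
    P=np.array([px2w(name,p,.155,c)[:2] for p in ct])
    f=lambda q:np.hypot(*(P-q[:2]).T)-.047
    r=least_squares(f,P.mean(0),loss="soft_l1",f_scale=.001)
    print(name,"disc",r.x.round(4),"med res",np.median(abs(f(r.x))).round(4))
    n,l,st,ce=cv2.connectedComponentsWithStats(yel.astype(np.uint8))
    for i in range(1,n):
        if st[i,4]>8:
            for z in(.195,.177): print("  yel",ce[i].round(1),st[i,4],z,px2w(name,ce[i],z,c)[:2].round(4))
def px_ok(name,uv,c): return np.hypot(*(px2w(name,uv,.155,c)[:2]-[.505,-.1]))<.06
E
python3 - <<'E'
from h import *
c=get_calibration("wrist")
im=cv2.imread("pics/w1.png")[:,:,::-1];cap("wrist",im,c)
cap("top",cv2.imread("pics/t0.png")[:,:,::-1],get_calibration("top"))
cv2.imwrite("pics/c2.png",cv2.resize(im[150:260,230:360,::-1],None,fx=5,fy=5,interpolation=cv2.INTER_CUBIC))
E
```

```text
wrist disc [ 0.5074 -0.0989] med res 0.0014
  yel [321.2 169.8] 15 0.195 [ 0.4673 -0.0434]
  yel [321.2 169.8] 15 0.177 [ 0.4698 -0.0441]
  yel [263.  180.2] 144 0.195 [ 0.4553 -0.1119]
  yel [263.  180.2] 144 0.177 [ 0.4573 -0.1161]
  yel [305.7 199. ] 111 0.195 [ 0.4939 -0.0727]
  yel [305.7 199. ] 111 0.177 [ 0.4978 -0.0749]
  yel [272.4 232.2] 158 0.195 [ 0.5192 -0.1259]
  yel [272.4 232.2] 158 0.177 [ 0.5245 -0.1308]
top disc [ 0.5119 -0.1025] med res 0.0023
  yel [372.2 202.2] 36 0.195 [ 0.5223 -0.1285]
  yel [372.2 202.2] 36 0.177 [ 0.5256 -0.1304]
  yel [379.9 201.5] 26 0.195 [ 0.5243 -0.1491]
  yel [379.9 201.5] 26 0.177 [ 0.5277 -0.1514]
  yel [352.5 211.5] 26 0.195 [ 0.4975 -0.0756]
  yel [352.5 211.5] 26 0.177 [ 0.5004 -0.0766]
  yel [342.5 220. ] 54 0.195 [ 0.4749 -0.0489]
  yel [342.5 220. ] 54 0.177 [ 0.4773 -0.0494]
  yel [370.1 226.1] 40 0.195 [ 0.4584 -0.1215]
  yel [370.1 226.1] 40 0.177 [ 0.4606 -0.1233]
```

View pics/c2.png

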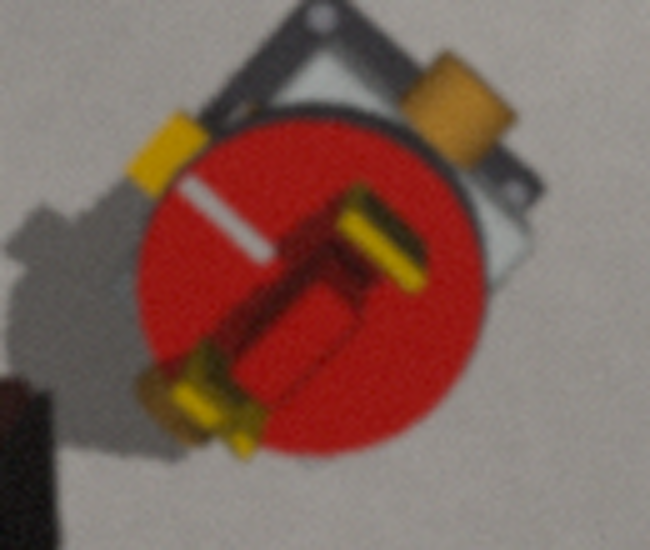

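The tab line runs at about 115° yaw and the cap centre is near (0.508, -0.1005). I'll align the yaw and go lower for a second measurement.

servo_tool(
  gripper=[-1,-1,-1,-1,-1,-1,-1,-1,-1],
  offset=[
    [4,-6,-10],
    [4,-6,-10],
    [4,-6,-10],
    [4,-6,-10],
    [4,-6,-10],
    [4,-6,-10],
    [3,-8,-10],
    [0,0,0],
    [0,0,0],
  ],
  angular=[
    [0,0,6.5],
    [0,0,6.5],
    [0,0,6.5],
    [0,0,6.5],
    [0,0,6.5],
    [0,0,6.5],
    [0,0,6.3],
    [0,0,0],
    [0,0,0],
  ],
)

```text
time_s: 3.17
ee_pos: [0.5068, -0.0953, 0.3127]
tcp_rot: [0.682, -3.066, -0.001]
contact_force: [-0.7, 0.4, -0.0]
gripper_width: 0.0879
finger_force: 0.0
```

Run:
```python
from h import *
from scipy.spatial.transform import Rotation as R
s=env.get_state();c=get_calibration("wrist");im=save("wrist","w2.png")
print(s["ee_pos"],s["joints"].round(3) if hasattr(s["joints"],"round") else s["joints"],R.from_rotvec(s["tcp_rot"]).as_matrix().round(4))
cap("wrist",im,c)
for q,z in [("cap_bar",.202),("tab_l_pad",.195),("tab_r_pad",.195)]:
    for r in look_for("wrist",q)[:2]: print(q,np.round(r["centre"]),round(r["confidence"],2),px2w("wrist",r["centre"],z,c).round(4))
cv2.imwrite("pics/c3.png",im[:,:,::-1])
```

```text
[ 0.50683542 -0.09525709  0.31271846] [-0.252 -0.097  1.257  0.     1.982 -2.261] [[-9.056e-01 -4.240e-01 -4.000e-04]
 [-4.240e-01  9.056e-01  4.000e-04]
 [ 2.000e-04  6.000e-04 -1.000e+00]]
wrist disc [ 0.5081 -0.1046] med res 0.0012
  yel [307.5 138.4] 128 0.195 [ 0.4613 -0.1271]
  yel [307.5 138.4] 128 0.177 [ 0.4623 -0.1272]
  yel [356.4 178.1] 14 0.195 [ 0.475  -0.0702]
  yel [356.4 178.1] 14 0.177 [ 0.4768 -0.0667]
  yel [339.5 193.3] 156 0.195 [ 0.4949 -0.0782]
  yel [339.5 193.3] 156 0.177 [ 0.498  -0.0752]
  yel [277.5 195.8] 138 0.195 [ 0.5222 -0.1305]
  yel [277.5 195.8] 138 0.177 [ 0.5271 -0.1309]
cap_bar [310. 184.] 0.73 [ 0.4972 -0.1074  0.202 ]
tab_l_pad [338. 191.] 0.54 [ 0.4932 -0.0809  0.195 ]
tab_r_pad [281. 192.] 0.6 [ 0.5172 -0.1295  0.195 ]
tab_r_pad [336. 329.] 0.25 [ 0.6307 -0.0161  0.195 ]
```

View pics/c3.png

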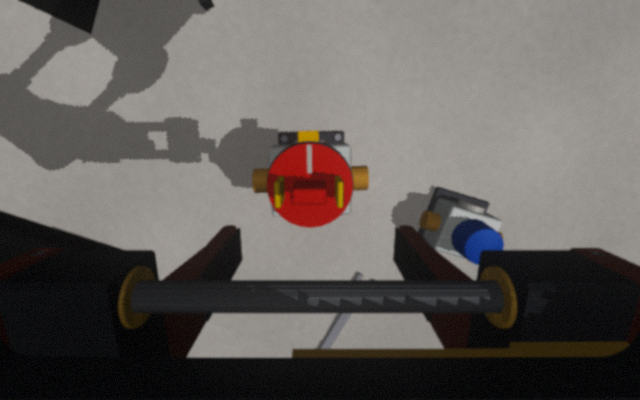

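The wrist view shows the cap centre at (310,184) px. It is aligned with the image axes and sits about 7 px left of the middle between the fingertips, which agrees with a centre at (0.508, -0.102). Descending.

servo_tool(
  gripper=[-1,-1,-1,-1,-1,-1,-1,-1,-1],
  offset=[
    [1,-6,-20],
    [0,-1,-30],
    [0,0,-30],
    [0,0,-25],
    [0,0,-20],
    [0,0,-15],
    [0,0,-9],
    [0,0,0],
    [0,0,0],
  ],
  angular=[
    [0,0,0],
    [0,0,0],
    [0,0,0],
    [0,0,0],
    [0,0,0],
    [0,0,0],
    [0,0,0],
    [0,0,0],
    [0,0,0],
  ],
)

```text
time_s: 4.12
ee_pos: [0.5083, -0.1034, 0.1643]
tcp_rot: [-0.685, 3.066, -0.0]
contact_force: [0.4, -0.4, -0.4]
gripper_width: 0.088
finger_force: 0.0
```

servo_tool(
  gripper=[0.6,0.6,0.6,0.6,0.6,0.6,0.6,0.6,0.6,0.6],
  offset=[
    [0,0,0],
    [0,0,0],
    [0,0,0],
    [0,0,0],
    [0,0,0],
    [0,0,0],
    [0,0,0],
    [0,0,0],
    [0,0,0],
    [0,0,0],
  ],
  angular=[
    [0,0,0],
    [0,0,0],
    [0,0,0],
    [0,0,0],
    [0,0,0],
    [0,0,0],
    [0,0,0],
    [0,0,0],
    [0,0,0],
    [0,0,0],
  ],
  squeeze=16,
)

```text
time_s: 4.95
ee_pos: [0.5086, -0.1037, 0.1646]
tcp_rot: [-0.685, 3.064, -0.002]
contact_force: [0.1, -0.7, 6.0]
gripper_width: 0.0499
finger_force: 16.0
```

Both tabs are fully in (opening 49.9 mm) and the grip is centred. Turning clockwise.

servo_tool(
  gripper=[0.6,0.6,0.6,0.6,0.6,0.6,0.6,0.6,0.6,0.6,0.6,0.6,0.6,0.6,0.6,0.6,0.6],
  offset=[
    [0,0,0],
    [0,0,0],
    [0,0,0],
    [0,0,0],
    [0,0,0],
    [0,0,0],
    [0,0,0],
    [0,0,0],
    [0,0,0],
    [0,0,0],
    [0,0,0],
    [0,0,0],
    [0,0,0],
    [0,0,0],
    [0,0,0],
    [0,0,0],
    [0,0,0],
  ],
  angular=[
    [0,0,-3],
    [0,0,-3],
    [0,0,-3],
    [0,0,-3],
    [0,0,-3],
    [0,0,-3],
    [0,0,-3],
    [0,0,-3],
    [0,0,-3],
    [0,0,-3],
    [0,0,-3],
    [0,0,-3],
    [0,0,-3],
    [0,0,-3],
    [0,0,-3],
    [0,0,0],
    [0,0,0],
  ],
)

```text
time_s: 6.37
ee_pos: [0.5086, -0.1031, 0.1646]
tcp_rot: [0.54, 3.093, 0.001]
contact_force: [0.2, 0.8, 6.1]
gripper_width: 0.0496
finger_force: 16.0
```

Run:
```python
from h import *
s=env.get_state();print(s)
c=get_calibration("wrist");im=save("wrist","w3.png");cv2.imwrite("pics/c4.png",im[:,:,::-1])
```

```text
{'time_s': 6.3667, 'joints': array([-2.66166748e-01, -1.33027132e-01,  1.55413993e+00,  7.91229406e-04,
        1.71889517e+00, -1.49139697e+00]), 'qd': array([-2.94972691e-04, -8.37551845e-04,  9.79304437e-05, -6.74189063e-05,
       -1.61865479e-03, -7.40660041e-03]), 'joint_torque': array([-8.86610281e-01, -3.19753826e+01, -3.75115335e+01, -4.29236311e-01,
       -4.26089726e-03,  4.99334279e-02]), 'ee_pos': array([ 0.50861905, -0.10314335,  0.16463453]), 'tcp_rot': array([5.39651784e-01, 3.09322004e+00, 9.91119649e-04]), 'contact_force': array([0.17476456, 0.75105726, 6.10124397]), 'wrist_torque': array([ 0.1900029 ,  0.08519707, -0.05937609]), 'finger_force': 15.994100868701935, 'gripper_width': 0.04955309591847887}
```

View pics/c4.png

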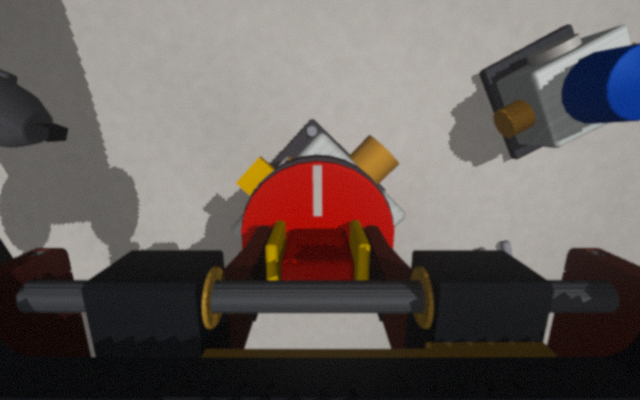

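The cap has turned with the tool by about 45°: the white mark is now at (317,190) px and upright, and the yellow body mark is rotated away. Next I'll release, rise, turn 90°, and take the bar.

servo_tool(
  gripper=[-1,-1,-1,-1,-1,-1,-1,-1,-1,-1,-1,-1,-1,-1,-1,-1,-1,-1,-1,-1],
  offset=[
    [0,0,0],
    [0,0,0],
    [0,0,0],
    [0,0,0],
    [0,0,10],
    [0,0,25],
    [0,0,25],
    [0,0,0],
    [0,0,0],
    [0,0,0],
    [0,0,0],
    [0,0,0],
    [0,0,0],
    [0,0,0],
    [0,0,0],
    [0,0,0],
    [0,0,0],
    [0,0,0],
    [0,0,0],
    [0,0,0],
  ],
  angular=[
    [0,0,0],
    [0,0,0],
    [0,0,0],
    [0,0,0],
    [0,0,0],
    [0,0,0],
    [0,0,0],
    [0,0,-7],
    [0,0,-7],
    [0,0,-7],
    [0,0,-7],
    [0,0,-7],
    [0,0,-7],
    [0,0,-7],
    [0,0,-7],
    [0,0,-7],
    [0,0,-7],
    [0,0,-7],
    [0,0,-7],
    [0,0,-6],
  ],
)

```text
time_s: 8.08
ee_pos: [0.5081, -0.1036, 0.2239]
tcp_rot: [-2.576, -1.798, 0.001]
contact_force: [-0.5, 0.5, 0.3]
gripper_width: 0.0875
finger_force: 0.0
```

servo_tool(
  gripper=[-1,-1,-1,-1,-1],
  offset=[
    [0,0,0],
    [0,0,-20],
    [0,0,-20],
    [0,0,-12],
    [0,0,0],
  ],
  angular=[
    [0,0,0],
    [0,0,0],
    [0,0,0],
    [0,0,0],
    [0,0,0],
  ],
)

```text
time_s: 8.5
ee_pos: [0.5068, -0.1032, 0.1683]
tcp_rot: [-2.565, -1.807, 0.006]
contact_force: [-0.3, -0.3, -1.2]
gripper_width: 0.0875
finger_force: 0.0
```

servo_tool(
  gripper=[0.8,0.8,0.8,0.8,0.8,0.8,0.8,0.8,0.8,0.8,0.8,0.8,0.8,0.8],
  offset=[
    [0,0,0],
    [0,0,0],
    [0,0,0],
    [0,0,0],
    [0,0,0],
    [0,0,0],
    [0,0,0],
    [0,0,0],
    [0,0,0],
    [0,0,0],
    [0,0,0],
    [0,0,0],
    [0,0,0],
    [0,0,0],
  ],
  angular=[
    [0,0,0],
    [0,0,0],
    [0,0,0],
    [0,0,0],
    [0,0,0],
    [0,0,0],
    [0,0,0],
    [0,0,0],
    [0,0,0],
    [0,0,0],
    [0,0,0],
    [0,0,0],
    [0,0,0],
    [0,0,0],
  ],
  squeeze=30,
)

```text
time_s: 9.67
ee_pos: [0.5092, -0.1039, 0.1716]
tcp_rot: [2.568, 1.806, 0.002]
contact_force: [5.4, -1.7, -1.0]
gripper_width: 0.016
finger_force: 30.0
```

Run:
```python
from h import *
s=env.get_state();print(s["ee_pos"],s["joints"],s["wrist_torque"],s["contact_force"],s["gripper_width"])
im=save("wrist","w4.png");cv2.imwrite("pics/c5.png",im[:,:,::-1])
```

```text
[ 0.50915523 -0.10386195  0.1716358 ] [-2.66614128e-01 -1.32236412e-01  1.54106581e+00 -1.35978378e-04
  1.73035424e+00  7.86740980e-02] [-0.27646562 -0.59647191  0.14340872] [ 5.37056615 -1.71542186 -1.01877451] 0.015965262203253484
```

View pics/c5.png

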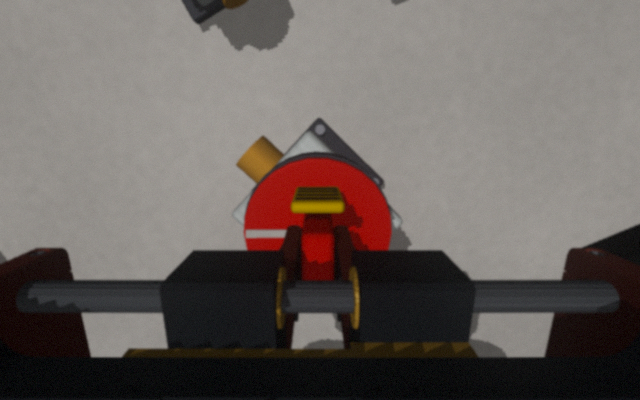

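The bar is gripped (16 mm opening) and the cap's white mark is at (265,233) px. Turning to just before the shut range.

servo_tool(
  gripper=[0.8,0.8,0.8,0.8,0.8,0.8,0.8,0.8,0.8,0.8,0.8,0.8,0.8],
  offset=[
    [1,0,0],
    [0,0,0],
    [0,0,0],
    [0,0,0],
    [0,0,0],
    [0,0,0],
    [0,0,0],
    [0,0,0],
    [0,0,0],
    [0,0,0],
    [0,0,0],
    [0,0,0],
    [0,0,0],
  ],
  angular=[
    [0,0,-3],
    [0,0,-3],
    [0,0,-3],
    [0,0,-3],
    [0,0,-3],
    [0,0,-3],
    [0,0,-3],
    [0,0,-3],
    [0,0,-3],
    [0,0,-3],
    [0,0,-2],
    [0,0,0],
    [0,0,0],
  ],
)

```text
time_s: 10.8
ee_pos: [0.509, -0.1037, 0.1716]
tcp_rot: [2.968, 1.029, -0.001]
contact_force: [-1.0, -1.4, 0.1]
gripper_width: 0.016
finger_force: 30.0
```

```bash
cat > st.py <<'E'
from h import *
s=env.get_state();print(s["time_s"],s["joints"][[0,5]],s["wrist_torque"],s["contact_force"],s["gripper_width"],"yaw",np.degrees(s["joints"][0]-s["joints"][5]))
E
python3 st.py
```

```text
10.8 [-0.26622204  0.6369315 ] [-0.17664271  0.3109771   0.01270135] [-0.95283774 -1.37344587  0.11937476] 0.016024423257679384 yaw -51.74688596341844
```

servo_tool(
  gripper=[0.8,0.8,0.8,0.8,0.8,0.8],
  offset=[
    [0,0,0],
    [0,0,0],
    [0,0,0],
    [0,0,0],
    [0,0,0],
    [0,0,0],
  ],
  angular=[
    [0,0,-1.5],
    [0,0,-1.5],
    [0,0,-1.5],
    [0,0,-1.5],
    [0,0,0],
    [0,0,0],
  ],
)

```text
time_s: 11.3
ee_pos: [0.509, -0.1036, 0.1716]
tcp_rot: [3.018, 0.873, -0.001]
contact_force: [-2.7, -1.1, -0.8]
gripper_width: 0.0163
finger_force: 30.0
```

```bash
python3 st.py
```

```text
11.3 [-0.26619564  0.74144795] [-0.22958771  0.47466113 -0.01297117] [-2.71952816 -1.13074064 -0.75771732] 0.016288824899187045 yaw -57.733725271381104
```

servo_tool(
  gripper=[0.8,0.8,0.8,0.8,0.8],
  offset=[
    [0,0,0],
    [0,0,0],
    [0,0,0],
    [0,0,0],
    [0,0,0],
  ],
  angular=[
    [0,0,-1.5],
    [0,0,-1.5],
    [0,0,-1.5],
    [0,0,-1.5],
    [0,0,0],
  ],
)

```text
time_s: 11.72
ee_pos: [0.5089, -0.1036, 0.1716]
tcp_rot: [-3.06, -0.712, 0.001]
contact_force: [-1.2, -1.9, -0.2]
gripper_width: 0.0161
finger_force: 30.0
```

```bash
python3 st.py
```

```text
11.7167 [-0.26619658  0.84734871] [-0.17523033  0.50994376  0.00081502] [-1.20405223 -1.93761213 -0.16927317] 0.016052434681464264 yaw -63.801445192074006
```

servo_tool(
  gripper=[0.8,0.8,0.8,0.8,0.8],
  offset=[
    [0,0,0],
    [0,0,0],
    [0,0,0],
    [0,0,0],
    [0,0,0],
  ],
  angular=[
    [0,0,-1.5],
    [0,0,-1.5],
    [0,0,-1.5],
    [0,0,-1.5],
    [0,0,0],
  ],
)

```text
time_s: 12.13
ee_pos: [0.5089, -0.1036, 0.1716]
tcp_rot: [-3.093, -0.553, 0.001]
contact_force: [-3.1, -1.5, 0.7]
gripper_width: 0.0161
finger_force: 30.1
```

```bash
python3 st.py
```

```text
12.1333 [-0.26609508  0.9508813 ] [-0.18171776  0.60602512  0.46992247] [-3.12426707 -1.46223133  0.73817989] 0.01605435293490582 yaw -69.72761063785441
```

Torque has jumped to 0.47 N m, so the cap may be blocked. I'll confirm with a small step and a camera view.

servo_tool(
  gripper=[0.8,0.8],
  offset=[
    [0,0,0],
    [0,0,0],
  ],
  angular=[
    [0,0,-1],
    [0,0,0],
  ],
)

```text
time_s: 12.3
ee_pos: [0.5089, -0.1036, 0.1717]
tcp_rot: [3.097, 0.525, -0.001]
contact_force: [-2.9, -2.1, 1.4]
gripper_width: 0.016
finger_force: 30.5
```

```bash
python3 st.py
python3 - <<'E'
from h import *
a=cv2.imread("pics/w4.png");b=save("wrist","w5.png")[:,:,::-1]
cv2.imwrite("pics/c6.png",np.hstack([cv2.resize(i[140:290,220:420],(400,300)) for i in(a,b)]))
E
```

```text
12.3 [-0.26607025  0.96889635] [-0.29369585  0.76480079  0.744105  ] [-2.94524217 -2.13347711  1.41830466] 0.01596157120213797 yaw -70.75837388336255
```

View pics/c6.png

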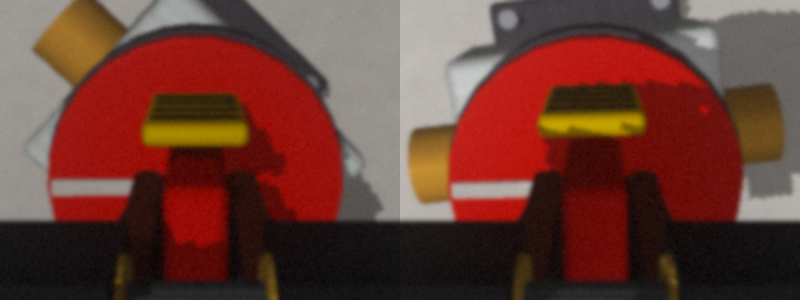

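The tab has moved out (its front face went from row 133 to row 122 in the enlarged crop, about 3 mm) and the torque is climbing at a fixed angle, so the cap is locked. I'll relax the torque, release, and rise.

servo_tool(
  gripper=[0.8,0.8,0.8,-1,-1,-1,-1,-1,-1,-1,-1,-1,-1,-1,-1,-1,-1,-1,-1],
  offset=[
    [0,0,0],
    [0,0,0],
    [0,0,0],
    [0,0,0],
    [0,0,0],
    [0,0,0],
    [0,0,0],
    [0,0,0],
    [0,0,0],
    [0,0,0],
    [0,0,0],
    [0,0,10],
    [0,0,20],
    [0,0,30],
    [0,0,30],
    [0,0,30],
    [0,0,20],
    [0,0,0],
    [0,0,0],
  ],
  angular=[
    [0,0,1.5],
    [0,0,1.5],
    [0,0,0],
    [0,0,0],
    [0,0,0],
    [0,0,0],
    [0,0,0],
    [0,0,0],
    [0,0,0],
    [0,0,0],
    [0,0,0],
    [0,0,0],
    [0,0,0],
    [0,0,0],
    [0,0,0],
    [0,0,0],
    [0,0,0],
    [0,0,0],
    [0,0,0],
  ],
)

```text
time_s: 13.93
ee_pos: [0.5096, -0.1036, 0.3135]
tcp_rot: [3.081, 0.605, 0.005]
contact_force: [0.3, -0.7, 0.6]
gripper_width: 0.0879
finger_force: 0.0
```

```bash
python3 st.py
python3 - <<'E'
from h import *
b=save("wrist","w6.png")[:,:,::-1]
cv2.imwrite("pics/c7.png",cv2.resize(b[100:300,200:440],(720,600)))
E
```

```text
13.9333 [-0.26607031  0.91728088] [-0.04599117  0.09295383 -0.02332275] [ 0.34768574 -0.66210623  0.58879943] 0.0878814050712262 yaw -67.80102906413121
```

View pics/c7.png

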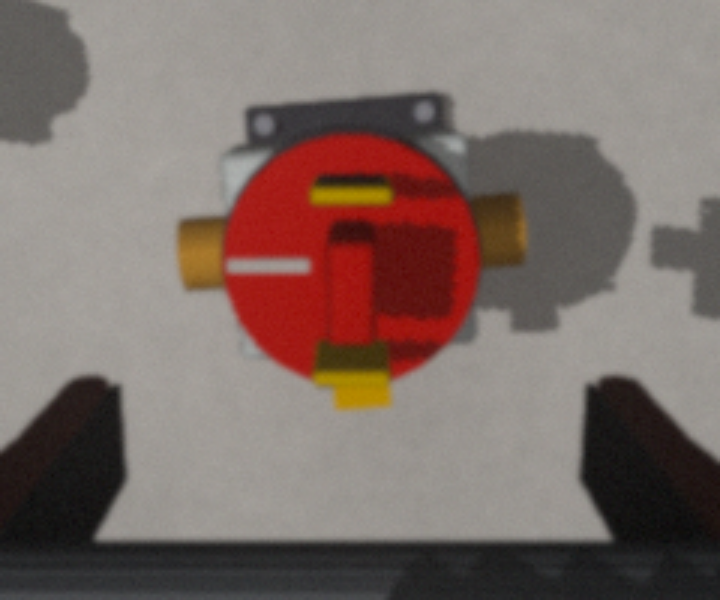

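The tabs' tops are 183 px apart against a 80 px tab width (26 mm). That is about 59.5 mm between tab centres, which means fully sprung out (it would be about 54 mm on the ring). Handing in.

```bash
python3 -c "
from plant import env
print(env.job_done())"
```

```text
the job is handed in; nothing more can be done
None
```

The cap is locked in the shut position, about 1.6 rad clockwise from open: it blocked under torque and the last picture shows both tabs fully out. The gripper is clear, nothing else was touched, and the job was handed in at about 14 s; it returned no verdict.

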